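# Press the sprung tub lid home

### The arm

A 6-joint arm with a two-finger parallel gripper is mounted at the origin on a cart in front of the work surface, level with it; the furniture and walls round the work are solid. World frame = base frame: x ahead of the robot, y to its left, z up, the work surface at z = 0. Lengths are in mm, angles in rad, forces in N, time in s.
With the tool pointing down it reaches from about 300 to 775 mm from the base axis. Payload 14.6 kg.
Tool frame: the origin (TCP) lies between the finger pads, 19 mm behind the fingertips; this is the grasp point; z points along the fingers, y is the line along which they close (so a half turn about z gives the same grasp; the last joint's range is limited). The gripper opens to 94 mm and grips with 3 to 60 N. Pads are 16 mm wide; open, the fingers measure 119 mm over their backs; the gripper's body (75 mm by 177 mm) begins 78 mm behind the grasp point.
Start: joints at [1.155, 0.3, 1.521, -0, 1.321, -0.067], TCP at [187.971, 516.872, 224.246] pointing down, gripper open.
Joint ranges: [-3.03, 3.03], [-0.79, 2.21], [0.23, 2.52], [-1.04, 4.18], [0, 3.07], [-2.55, 2.55]. Speed limits (rad/s): [2.22, 2.22, 2.57, 3.14, 3.14, 3.14].

### API

Orientations are given as [roll, pitch, yaw] about the fixed x, y, z axes, in that order (R = Rz(yaw) Ry(pitch) Rx(roll)).
In Python, from cell import manip gives the robot as it stands.
- The arm moves only by the shell command python3 -m creep 'ROWS' [OPENING] [FORCE]. ROWS is text: rows parted by semicolons, each of 6 numbers parted by spaces: the shift along the tool's x, y, z normalised to -1 to 1, where 1 is 4 cm, then the turn, a rotation vector about the tool's x, y, z normalised to -1 to 1, where 1 is pi rad. In form: dx dy dz ax ay az; .... A call has 1 to 20 rows; each row shifts and turns the commanded pose from where the row before left it, along the tool's axes as they then stand; what a row does not reach is not made up. A row lasts 1/8 s, in which the tool goes at most 62.5 mm and 10.7 degrees, less where a joint would pass 70% of its speed; a pose out of reach is approached as far as the arm can. A call with a number of a shift or a turn outside -1 to 1 is refused whole. A call with a gripper value outside its range is refused whole. OPENING is the closure, from 0 (fully open) to 1 (shut), set as the call begins (- or left out, the last holds). The fingers move at their own pace and stop on an object; FORCE is the grip in N (left out, the last holds). Time passes only in rows, so rows that do not move let the fingers close. It gives the time, the measured TCP pose, the force, the opening and the grip force at its end, in the units of the state.
- manip.read_state(): the state, without advancing time (a new reading comes with each control period).
- manip.camera(name): name is "scene" or "top" or "wrist"; returns a dict with "color" (400x640x3 uint8, red, green, blue), "range_z" (400x640 float32, mm along the optical axis (not along the pixel's ray), 0 where there is no reading), "camera_matrix" (3x3 intrinsics, pixels), "T" (4x4, takes a point from camera to world coordinates). Camera axes: x right, y down, z forward; pixel columns grow to the right and rows downward; lengths in mm; the calibration is good to about 2 mm. The wrist camera is an equidistant fisheye: a pixel r from the principal point sees the ray r / f radians off the axis. A picture is of the moment at which its call begins.
- manip.sign_off(): hands the job in; it is judged then, once.
The state is a dict: "clock": time; "joints": joint angles; "qd": joint speeds; "effort": joint torques, N m; "eef_pos": TCP position; "eef_rot": TCP orientation; "wrist_force": force on the tool from outside, world axes, zero at the start; "moment": the same for the moment, N m; "finger_gap": finger opening in mm; "finger_force": force on a finger pad.
Only numpy, scipy, OpenCV 4.12 (cv2) and the standard library are available. Lean on these libraries where they do the work, as an engineer would, in place of code of your own. Each camera call takes 0.05 s, during which the arm holds its last target. There are 200 camera calls.

### The job

The food-sample tubs are about to go into the fridge, but of the four tubs in the row across the worktop one square tub has its lid sprung up, standing about a centimetre proud; the lids of the other tubs are shut. Press that lid gently down with the fingertips, on the middle of the lid, until it is fully home, then withdraw. Do not lift, shift or tip the tub, and leave the other tubs and the label roll untouched.

Things in the scene. Friction and masses are not known exactly. Their poses are not given: they have to be found in the camera images.
- sprung_tub: the clear plastic tub whose lid stands proud: square, 106 x 118 mm (the longer side, along its y, includes a tab), 58 mm high to the top of the lid when the lid is home. Origin: 2 mm below the underside, 6 mm off the middle of the lid towards -y; z up. Loose on the worktop (z = 0), 0.15 to 0.4 kg. Its place in the row changes; neighbours are at least 15 mm apart.
- lid_top (a point): middle of the flat top of the sprung tub's lid (lid 106 x 106 mm); it moves with the lid: z = 0.058 m when the lid is home, higher by the joint value while it stands proud. Axes as the tub's.
- sprung_tub_lid (a joint): how far the lid stands above home, m: 0 is fully home (a hard stop), 0.009 to 0.012 at the start. The lid goes straight down, with about 1 N of friction or less, anywhere it is pressed, and stays where it is left; nothing springs back.
- shut_tub_1: clear plastic tub with a shut lid, square, 105 x 118 mm (the longer side, along its y, includes a tab), 58 mm high to the top of the lid. Origin: 2 mm below the underside, 6 mm off the middle of the lid towards -y; z up. Loose, 0.15 to 0.45 kg. A bystander.
- shut_tub_2: clear plastic tub with a shut lid, square, 105 x 118 mm (the longer side, along its y, includes a tab), 58 mm high to the top of the lid. Origin: 2 mm below the underside, 6 mm off the middle of the lid towards -y; z up. Loose, 0.15 to 0.45 kg. A bystander.
- round_tub: round clear plastic tub with a shut lid, 98 mm across, 61 mm high. Origin: middle of the underside; z up. Loose, 0.12 kg. A bystander.
- label_roll: roll of white labels lying flat, 78 mm across, 34 mm high, with a hole through the middle. Origin: middle of the underside; z up. Loose, 0.16 kg. A bystander.

How it is judged:
By the outcome, as a careful person would: the job done as asked, in the order asked, and still so for the second after the job is handed in, with the robot touching nothing.
It also fails if it takes over 29 s, if anything falls off the work surface, if the arm or the gripper's body presses on something with over 40 N, if the wrist force passes 120 N, or if a joint passes its speed limit or range.

## Working session

There is one attempt and no reset: what is moved stays moved. The work goes in short steps, Python scripts to look and compute and a shell command to move; the robot and the scene stay as the last step left them, time stands still between calls to the robot, and variables do not carry over. Pictures are saved under pics/ and viewed, at most 10 in all, crops included, and the job is handed in when it is done.

```bash
mkdir -p pics
python3 - <<'E'
from cell import manip
import cv2,numpy as np
print(manip.read_state())
for n in("top","scene"):
    c=manip.camera(n);np.savez(f"pics/{n}.npz",**c);cv2.imwrite(f"pics/{n}1.png",c["color"][:,:,::-1]);print(c["T"].round(2).tolist(),c["camera_matrix"].tolist())
E
```

```text
{'clock': 0.0, 'joints': array([ 1.15541822e+00,  3.00508157e-01,  1.52158849e+00, -1.45221159e-05,
        1.32069832e+00, -6.65944575e-02]), 'qd': array([-0.00010148, -0.00214273, -0.00042608, -0.00023992,  0.00199486,
       -0.00042131]), 'effort': array([-2.99466432e-03, -5.31803441e+01, -3.52725613e+01,  7.07658869e-02,
        2.45872897e-02, -1.16443448e-04]), 'eef_pos': array([187.86971738, 516.65897396, 223.66285809]), 'eef_rot': array([-3.14039207e+00, -6.59736162e-05,  2.79281257e+00]), 'wrist_force': array([-0.1903416 , -0.35513715, -0.23399513]), 'moment': array([ 0.01991491, -0.03865086, -0.01125876]), 'finger_force': 0.0, 'finger_gap': 93.86094774255031}
[[0.02, -1.0, 0.09, 423.97], [-1.0, -0.02, -0.0, -7.45], [0.0, -0.09, -1.0, 1054.9], [0.0, 0.0, 0.0, 1.0]] [[415.31375001868753, 0.0, 312.1747549391961], [0.0, 415.31375001868753, 201.21596627779675], [0.0, 0.0, 1.0]]
[[0.99, 0.14, -0.08, 627.59], [0.16, -0.87, 0.46, -580.29], [-0.0, -0.47, -0.88, 1219.12], [0.0, 0.0, 0.0, 1.0]] [[471.9027511470766, 0.0, 324.2703788614992], [0.0, 471.9027511470766, 206.72227422984045], [0.0, 0.0, 1.0]]
```

View pics/top1.png

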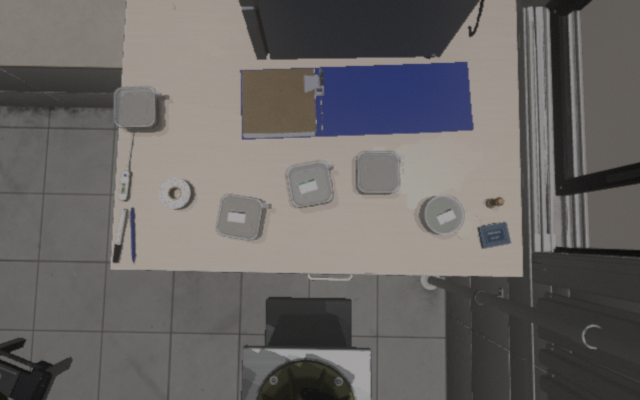

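View pics/scene1.png

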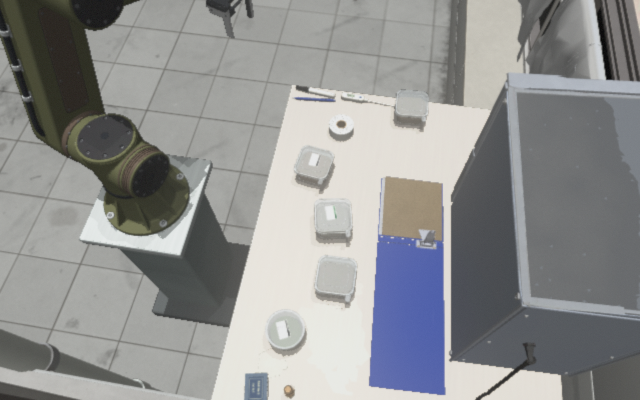

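The top view shows three square tubs in the row at about (241,217), (310,184) and (378,172), and a round tub at (441,214). The label roll is at (176,194), and another tub sits apart at (135,107). Next I'll measure the lid heights.

```bash
cat > h.py <<'E'
import numpy as np,cv2
def world(c):
    z=c["range_z"].astype(float);K=c["camera_matrix"];v,u=np.indices(z.shape)
    p=np.stack([(u-K[0,2])/K[0,0]*z,(v-K[1,2])/K[1,1]*z,z],-1)
    w=p@c["T"][:3,:3].T+c["T"][:3,3]; w[z==0]=np.nan; return w
E
python3 - <<'E'
from h import *
for n,pts in(("top",[(241,217),(310,184),(378,172),(441,214),(135,107)]),("scene",[(314,164),(333,216),(335,277),(285,330),(411,105)])):
    c=np.load(f"pics/{n}.npz");w=world(c)
    for u,v in pts:
        q=w[v-12:v+13,u-12:u+13].reshape(-1,3)
        # blob of lid-height pts
        R=w[v-32:v+33,u-32:u+33];m=((R[...,2]>45)&(R[...,2]<90)).astype(np.uint8)
        nl,lab,st,_=cv2.connectedComponentsWithStats(m);l=lab[32,32]
        P=R[lab==l][:,:2].astype(np.float32) if l else None
        print(n,u,v,np.nanmedian(q,0).round(1),np.nanstd(q[:,2]).round(1), None if P is None else [np.round(a,1) for a in cv2.minAreaRect(P)])
    ut=w[300:310 ,300:310] 
c=np.load("pics/top.npz");w=world(c);print("table",np.nanmedian(w[225:255,290:390].reshape(-1,3),0))
c=np.load("pics/scene.npz");w=world(c);print("table",np.nanmedian(w[300:340,320:360].reshape(-1,3),0))
im=np.load("pics/top.npz")["color"][130:260,200:480,::-1];cv2.imwrite("pics/crop.png",cv2.resize(im,None,fx=2.8,fy=2.8,interpolation=cv2.INTER_CUBIC))
E
```

```text
top 241 217 [471.  161.9  56.3] 1.9 [array([470.8, 160.9]), array([115.3, 104.8]), np.float64(81.6)]
top 310 184 [552.6  -2.4  67.3] 1.9 [array([555. ,  -7.5]), array([104.1, 116.5]), np.float64(11.0)]
top 378 172 [ 586.6 -166.9   56.5] 1.9 [array([ 587.3, -174.1]), array([103.2, 117. ]), np.float64(1.2)]
top 441 214 [ 486.9 -318.    60.9] 1.8 [array([ 484.9, -325. ]), array([96.1, 97.3]), np.float64(1.2)]
top 135 107 [737.  432.3  56.2] 1.9 [array([738.1, 427.4]), array([104.7, 115.8]), np.float64(2.9)]
scene 314 164 [473.3 158.7  56.5] 2.8 [array([470.3, 164. ]), array([113.7, 105.2]), np.float64(78.9)]
scene 333 216 [554.6  -5.8  67.1] 2.4 [array([554.9,  -6.6]), array([104.7, 117.6]), np.float64(9.7)]
scene 335 277 [ 586.  -174.1   56.3] 2.3 [array([ 586.5, -172.5]), array([105. , 117.2]), np.float64(0.5)]
scene 285 330 [ 486.3 -329.1   60.3] 2.2 [array([ 484.1, -325.1]), array([95.8, 96.2]), np.float64(10.5)]
scene 411 105 [736.  424.2  55.9] 4.0 [array([737.8, 428.6]), array([104.2, 123.3]), np.float64(3.5)]
table [ 4.21354751e+02 -8.00736669e+01 -1.76413079e-01]
table [ 6.12980537e+02 -2.66293325e+02 -3.24949127e-02]
```

View pics/crop.png

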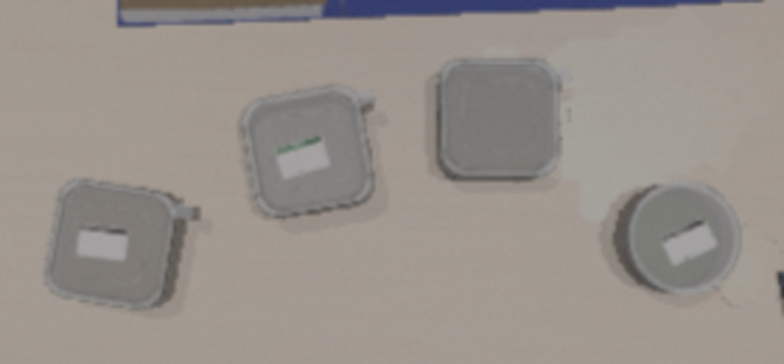

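The middle square tub at (310,184) reads 67 mm high, against 56 mm for the shut ones. Its tab points towards -y, so the lid centre is about (553.7, -1.3). I'll close the fingers and travel over it at height.

```bash
python3 -m creep '-.3 -.2 0 0 0 0;-.6 -.4 0 0 0 0;-.7 -.5 0 0 0 0;-.7 -.5 0 0 0 0;-.7 -.5 0 0 0 0;-.7 -.5 0 0 0 0;-.7 -.5 0 0 0 0;-.7 -.5 0 0 0 0;-.7 -.5 0 0 0 0;-.7 -.5 0 0 0 0;-.7 -.5 0 0 0 0;-.7 -.5 0 0 0 0;-.7 -.5 0 0 0 0;-.7 -.5 0 0 0 0;-.7 -.5 0 0 0 0;-.7 -.5 0 0 0 0;-.7 -.5 0 0 0 0;-.7 -.5 0 0 0 0;-.6 -.3 0 0 0 0;-.3 -.1 0 0 0 0' 1 10
python3 - <<'E'
from h import *
from cell import manip
from scipy.spatial.transform import Rotation as Ro
c=manip.camera("wrist");cv2.imwrite("pics/wrist1.png",c["color"][:,:,::-1])
s=manip.read_state();R=Ro.from_euler("xyz",s["eef_rot"])
print(s["eef_pos"],s["eef_rot"],s["finger_gap"],s["wrist_force"],s["clock"])
print(R.inv().apply(np.array([553.7,-1.3,110])-s["eef_pos"])/40)
E
```

```text
clock: 2.6
eef_pos: [553.8, -0.6, 224.0]
eef_rot: [-3.141, -0.0, 2.791]
wrist_force: [-0.1, 0.8, -0.1]
finger_gap: 0.6
finger_force: 0.0
[554.35238803  -0.76906075 223.94326238] [-3.14133541e+00 -2.28730572e-04  2.79144369e+00] 0.3306477377937111 [ 1.10436174 -1.22732959  0.68895321] 2.65
[ 0.01011519 -0.01733014  2.8485885 ]
```

View pics/wrist1.png

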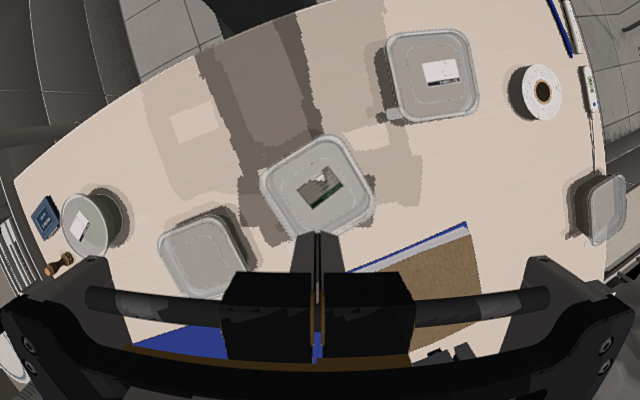

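The wrist view shows the lid at (318,188), with the closed fingertips at (318,245) heading for it. They look offset because of the height difference. Going down to about 5 mm above the lid.

```bash
python3 -m creep '0 0 .25 0 0 0;0 -.01 .7 0 0 0;0 0 .8 0 0 0;0 0 .8 0 0 0;0 0 .5 0 0 0;0 0 .2 0 0 0;0 0 0 0 0 0;0 0 0 0 0 0'
python3 - <<'E'
from h import *
from cell import manip
c=manip.camera("wrist");cv2.imwrite("pics/wrist2.png",c["color"][:,:,::-1])
c=manip.camera("scene");cv2.imwrite("pics/scene2.png",cv2.resize(c["color"][130:310,250:450,::-1],None,fx=3,fy=3))
E
```

```text
clock: 3.65
eef_pos: [553.8, 0.6, 95.1]
eef_rot: [3.141, 0.001, 2.793]
wrist_force: [-0.3, -0.6, -0.2]
finger_gap: 0.3
finger_force: 0.0
```

View pics/wrist2.png

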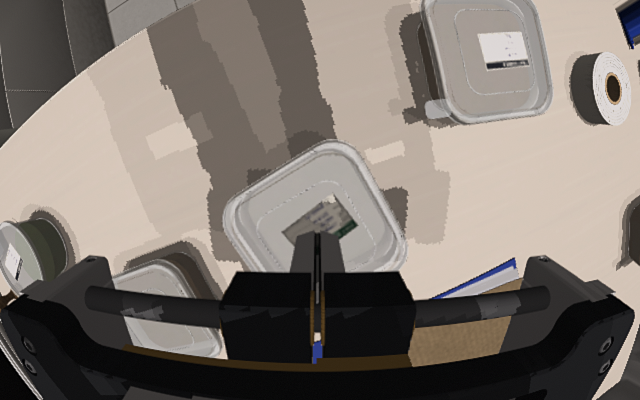

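The fingertips at about (317,235) are over the middle of the lid, beside the label. I'll press slowly, 2 mm per row.

```bash
python3 -m creep '0 0 .05 0 0 0;0 0 .05 0 0 0;0 0 .05 0 0 0;0 0 .05 0 0 0;0 0 .05 0 0 0;0 0 .05 0 0 0;0 0 .05 0 0 0;0 0 .03 0 0 0;0 0 0 0 0 0'; python3 -m creep '0 0 .025 0 0 0;0 0 .025 0 0 0;0 0 0 0 0 0'
```

```text
clock: 4.88
eef_pos: [553.4, 0.5, 78.9]
eef_rot: [3.142, -0.0, 2.793]
wrist_force: [0.1, -0.1, 0.3]
finger_gap: 0.7
finger_force: 0.0
clock: 5.25
eef_pos: [553.6, 0.5, 77.6]
eef_rot: [3.141, 0.0, 2.793]
wrist_force: [-2.4, 0.1, 6.7]
finger_gap: 0.1
finger_force: 3.4
```

```bash
python3 -m creep '0 0 .01 0 0 0;0 0 0 0 0 0;0 0 0 0 0 0';python3 -m creep '0 0 .01 0 0 0;0 0 0 0 0 0;0 0 0 0 0 0'
```

```text
clock: 5.62
eef_pos: [553.6, 0.5, 77.5]
eef_rot: [3.141, 0.001, 2.793]
wrist_force: [-5.1, -0.1, 10.0]
finger_gap: 0.8
finger_force: 5.4
clock: 6.0
eef_pos: [553.7, 0.4, 77.5]
eef_rot: [3.141, 0.001, 2.793]
wrist_force: [-6.2, 0.8, 15.4]
finger_gap: 0.7
finger_force: 7.4
```

The force is climbing with no further travel, so the lid is on its hard stop. Withdrawing straight up, then checking.

```bash
python3 -m creep '0 0 -.02 0 0 0;0 0 -.05 0 0 0;0 0 -.2 0 0 0;0 0 -.6 0 0 0;0 0 -.8 0 0 0;0 0 -.8 0 0 0;0 0 -.7 0 0 0;0 0 -.3 0 0 0;.6 .4 0 0 0 0;.7 .5 0 0 0 0;.7 .5 0 0 0 0;.7 .5 0 0 0 0;.7 .5 0 0 0 0;.7 .5 0 0 0 0;.7 .5 0 0 0 0;.7 .5 0 0 0 0;.7 .5 0 0 0 0;.6 .4 0 0 0 0;.3 .2 0 0 0 0;0 0 0 0 0 0'
python3 - <<'E'
from h import *
from cell import manip
for n,pts in(("top",[(241,217),(310,184),(378,172),(441,214)]),("scene",[(314,164),(333,216),(335,277),(285,330)])):
    c=manip.camera(n);w=world(c)
    if n=="top":cv2.imwrite("pics/top2.png",c["color"][:,:,::-1])
    for u,v in pts:
        R=w[v-32:v+33,u-32:u+33];m=((R[...,2]>45)&(R[...,2]<90)).astype(np.uint8)
        lab=cv2.connectedComponents(m)[1];l=lab[32,32];P=R[lab==l][:,:2].astype(np.float32)
        print(n,np.nanmedian(w[v-12:v+13,u-12:u+13,2]),[np.round(a,1) for a in cv2.minAreaRect(P)])
E
```

```text
clock: 8.5
eef_pos: [354.8, 285.6, 214.8]
eef_rot: [-3.141, -0.0, 2.794]
wrist_force: [0.6, -0.8, -0.7]
finger_gap: 0.4
finger_force: 0.0
top 56.0890330632767 [array([470.7, 160.9]), array([115.6, 104.7]), np.float64(81.6)]
top 56.244632393310894 [array([555.3,  -7.9]), array([104.9, 116.7]), np.float64(10.9)]
top 56.52235182780373 [array([ 587.3, -173.9]), array([103.4, 117.1]), np.float64(0.6)]
top 60.799424172427734 [array([ 484.9, -325.1]), array([96.2, 96.9]), np.float64(1.5)]
scene 56.497918688469895 [array([470.5, 163.7]), array([114.7, 104.3]), np.float64(80.4)]
scene 56.3418086958543 [array([554.6,  -5.3]), array([105. , 115.1]), np.float64(9.7)]
scene 56.29921536324218 [array([ 586.6, -172.7]), array([104.9, 116.5]), np.float64(0.8)]
scene 60.71545001544462 [array([ 484. , -325.5]), array([96.2, 97.1]), np.float64(10.3)]
```

View pics/top2.png

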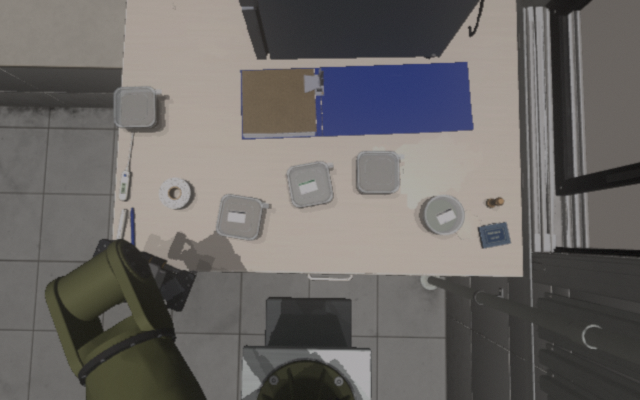

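The pressed lid at (310,184) now reads 56.2 mm, level with the shut tubs. Nothing else has moved, and the arm is clear.

```bash
python3 -c "
from cell import manip
print(manip.sign_off())"
```

```text
the job is handed in; nothing more can be done
None
```

The sprung lid (the middle square tub) is pressed fully home, level with the shut tubs. The tub and its neighbours show no measurable shift, the arm is clear, and the job was handed in at about 8.6 s.

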